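# Pack the sample jars, lock the case and pull-test its lid

## Task

Pack every little lidded terracotta jar on the bench into the wooden case, one upright in each pocket, then shut the lid and turn both brass turnbuttons across its edge. When it is locked, prove the lid: draw the orange grip of the spring gauge up until green shows but no red, hold it there for about two seconds, and let it go fully home, leaving the case shut and locked. Never draw the gauge into the red, and leave the other things on the bench where they are.

Things in the scene. Friction and masses are not known exactly. Their poses are not given: they have to be found in the camera images.
- jar_1: sealed terracotta sample jar with pale relief, one solid piece, 130 g: straight six-sided body 60 mm across corners (52 to 60 mm wide), shoulder at 56 mm, on it a round knob 20 mm in diameter and 24 mm tall (jar top at 80 mm). Origin: centre of its underside, z up. Three to five jars are present, standing to the left of the case
- jar_2: sealed terracotta sample jar with pale relief, one solid piece, 130 g: straight six-sided body 60 mm across corners (52 to 60 mm wide), shoulder at 56 mm, on it a round knob 20 mm in diameter and 24 mm tall (jar top at 80 mm). Origin: centre of its underside, z up. Three to five jars are present, standing to the left of the case
- jar_3: sealed terracotta sample jar with pale relief, one solid piece, 130 g: straight six-sided body 60 mm across corners (52 to 60 mm wide), shoulder at 56 mm, on it a round knob 20 mm in diameter and 24 mm tall (jar top at 80 mm). Origin: centre of its underside, z up. Three to five jars are present, standing to the left of the case
- jar_4: sealed terracotta sample jar with pale relief, one solid piece, 130 g: straight six-sided body 60 mm across corners (52 to 60 mm wide), shoulder at 56 mm, on it a round knob 20 mm in diameter and 24 mm tall (jar top at 80 mm). Origin: centre of its underside, z up. Three to five jars are present, standing to the left of the case
- jar_5: sealed terracotta sample jar with pale relief, one solid piece, 130 g: straight six-sided body 60 mm across corners (52 to 60 mm wide), shoulder at 56 mm, on it a round knob 20 mm in diameter and 24 mm tall (jar top at 80 mm). Origin: centre of its underside, z up. Three to five jars are present, standing to the left of the case
- case: wooden packing case screwed to the bench, 276 (x) x 188 (y) mm outside, walls 8 mm thick, 95 mm high, floor 6 mm; blue dividers 4 mm thick, tops 36 mm above the bench, make 3 x 2 pockets 84 mm square, centred at x -88, 0, 88 and y -44, 44 mm of its frame. Origin: centre of its underside. Lid hinged on its -y wall; two turnbuttons just outside its +y wall
- lid (a joint): lid 278 x 192 x 10 mm, 410 g with the gauge on the middle of its outer face: 0 shut, 1.95 rad fully open; starts open, leaning outward (1.62 to 1.76). Hinge line: along the case's x through (0, -94, 96) mm of its frame, on the inner face. Stays put near upright; pushed below about 0.8 rad it sinks shut by its weight in 1 to 3 s
- lid_edge (a point): middle of the lid's free edge, on the outer face, 192 mm from the hinge line; its axes are the lid's: y from hinge to free edge, z out of the outer face
- turn_a (a joint): nearer brass turnbutton, upright pivot at (-90, 124) mm in the case's frame: 0 points along the case's +x (clear of the lid), grows clockwise from above, 1.57 (stop) points along -y, across the lid. Blade 62 x 20 x 6 mm, 13 mm behind to 49 mm ahead of the pivot, underside 1.5 mm above the shut lid. Stays where left; when across it blocks the lid
- turn_a_grip (a point): on the pivot axis, 122.5 mm above the bench, at mid height of the upright fin on the blade: fin 10 mm thick, 18 mm tall, from 9 mm behind to 41 mm ahead of the pivot; x of the point along the blade
- turn_b (a joint): farther brass turnbutton, upright pivot at (75, 124) mm in the case's frame: 0 points along the case's +x (clear of the lid), grows clockwise from above, 1.57 (stop) points along -y, across the lid. Blade 62 x 20 x 6 mm, 13 mm behind to 49 mm ahead of the pivot, underside 1.5 mm above the shut lid. Stays where left; when across it blocks the lid
- turn_b_grip (a point): on the pivot axis, 122.5 mm above the bench, at mid height of the upright fin on the blade: fin 10 mm thick, 18 mm tall, from 9 mm behind to 41 mm ahead of the pivot; x of the point along the blade
- gauge (a joint): draw of the sprung gauge, in m: 0 home, up to 0.046, square out of the lid (straight up when shut). Spring 400 N/m, 1.6 N preload, about 12 N at green; springs home when let go. The rod's first 22 mm are white, 22 to 32 mm green, then red: red begins to show at 0.032. Under the pull the locked lid gives about 2 mm
- gauge_grip (a point): centre of the gauge's orange grip, a block 44 mm (along the case's x) x 16 mm x 26 mm tall; lid shut and gauge home, it is 171 mm above the bench. It sits 4 mm above the top of the aluminium barrel, 34 mm in diameter, 48 mm tall, at the lid's middle
- slip_tub: small white bowl, 68 mm wide, 45 mm tall, among the jars; a bystander, not to be disturbed. Origin: centre of its underside
- wash_tub: grey tub, 100 mm wide, 60 mm tall; a bystander, not to be disturbed. Origin: centre of its underside
- scraper: scraper with blue handle, 200 mm long, lying flat; a bystander, not to be disturbed. Origin: centre of its underside
- brush: brush with wooden handle, 200 mm long, lying flat; a bystander, not to be disturbed. Origin: centre of its underside
- planter: plain round terracotta planter, 120 mm wide, 90 mm tall; a bystander, not to be disturbed. Origin: centre of its underside
- glaze_bottle: blue bottle, 60 mm wide, 140 mm tall; a bystander, not to be disturbed. Origin: centre of its underside
- tiles: pile of terracotta tiles, 100 x 100 x 36 mm; a bystander, not to be disturbed. Origin: centre of its underside
Things that resemble listed ones, but are neither listed nor needed, are in the scene too. What is shaped like the jar_1 but blue is not meant.

How it is judged:
By the outcome, as a careful person would: the job done as asked, in the order asked, and still so for the second after the job is handed in, with the robot touching nothing.
Of jar_1, jar_2, jar_3, jar_4, jar_5 only 3 to 5 are there at a start; the rules pass over those that are not, and their reading is None.
At some moment in a run one of jar_1, jar_2, jar_3, jar_4, jar_5 may be knocked a few centimetres aside while the robot is not near it.
It also fails if it takes over 210 s, if anything falls off the work surface, if the arm or the gripper's body presses on something with over 40 N, if the wrist force passes 120 N, or if a joint passes its speed limit or range.

## Robot

A 6-joint arm with a two-finger parallel gripper is mounted at the origin on the work surface. World frame = base frame: x ahead of the robot, y to its left, z up, the work surface at z = 0. Lengths are in m, angles in rad, forces in N, time in s.
With the tool pointing down it reaches from about 0.275 to 0.85 m from the base axis. Payload 19 kg.
Tool frame: the origin (TCP) lies at the very end of the fingers, on their centre line; the grasp point (between the pads) lies 19 mm behind it; z points along the fingers, y is the direction in which the jaws open and shut (so a half turn about z gives the same grasp; the last joint's range is limited). The gripper opens to 85 mm and grips with 20 to 120 N. Pads are 22 mm wide; open, the fingers measure 114 mm over their backs; the gripper's body (76 mm by 85 mm) begins 54 mm behind the grasp point. The pads swing forward as they close: fully open they stand 13 mm farther back than shut.
Start: joints at [1.206, 0.15, 1.437, -0, 1.554, -0.134], TCP at [0.132, 0.56, 0.207] pointing down, gripper open.
Joint ranges: [-2.8, 2.8], [-0.68, 2.1], [0.12, 2.68], [-1.39, 4.53], [0.16, 2.79], [-2.81, 2.81]. Speed limits (rad/s): [1.89, 1.89, 2.22, 3.01, 3.01, 3.01].

## Interface

Orientations are given as a 3x3 rotation matrix whose columns are the frame's x, y, z axes.
In Python, from bench import get_obs, eyes, hand_in gives the robot as it stands. The module is installed in compiled form; this text tells all that it offers.
- The arm moves only by the tool jog_arm, never from a script. Its arguments are lists of equal length, an entry for each row: "grip": the gripper command: -1 is fully open, 1 is shut, values between are in proportion; "xyz": the shift along the tool's x, y, z in cm, a list of three; "turn": the turn, a rotation vector about the tool's x, y, z in rad, a list of three. In form: {"grip": [grip, ...], "xyz": [[x, y, z], ...], "turn": [[ax, ay, az], ...]}. A call has 1 to 5 rows; each row is the pose to reach, as a shift and turn from the pose measured when the call began, along the tool's axes at that moment; what a row does not reach only later rows make up. A row lasts 1/10 s, in which the tool goes at most 50 mm and 8.59 degrees, less where a joint would pass 70% of its speed; a pose out of reach is approached as far as the arm can. A call with a gripper value outside its range is refused whole. The fingers move at their own pace and stop on an object; the grip force is fixed at half the most. Time passes only in rows, so rows that repeat a pose let the fingers close. It gives the time, the measured TCP pose, the force and the opening at its end, in the units of the state.
- get_obs(): the state, without advancing time (a new reading comes with each control period).
- eyes.snapshot(name): name is "scene" or "top" or "wrist"; returns a dict with "pixels" (400x640x3 uint8, red, green, blue), "fov_y" (degrees; the focal length in pixels is half the picture's height over the tangent of half this angle, whatever the lens; pixels are square), "cx", "cy" (the principal point, pixels), "world_to_cam" (4x4, takes a point from world to camera coordinates); the wrist camera has in their place "tool_from_camera" (4x4, takes a point from camera to tool coordinates, whose origin is the TCP and whose axes are the flange's). Camera axes: x right, y up, looking along -z (the intrinsics and any distortion apply to the point x, -y, -z); pixel columns grow to the right and rows downward; lengths in m; the calibration is good to about 2 mm. A picture is of the moment at which its call begins: read the wrist's pose just before it. There is no depth.
- hand_in(): hands the job in, once; it reports no verdict.
The state is a dict: "time_s": time; "qpos": joint angles; "dq": joint speeds; "tau": joint torques, N m; "tcp_pos": TCP position; "ee_rot": TCP orientation; "force": force on the tool from outside, world axes, zero at the start; "torque": the same for the moment, N m; "grip_width": finger opening in m.
Only numpy, scipy, OpenCV 4.12 (cv2) and the standard library are available. Lean on these libraries where they do the work, as an engineer would, in place of code of your own. Each camera call takes 0.05 s, during which the arm holds its last target. There are 200 camera calls.

## Working session

There is one attempt and no reset: what is moved stays moved. The work goes in short steps, Python scripts to look and compute and a tool call to move; the robot and the scene stay as the last step left them, time stands still between calls to the robot, and variables do not carry over. Pictures are saved under pics/ and viewed, about 12 in all and at most 16, crops included, and the job is handed in when it is done.

Besides the shell and the picture viewer there is one more tool, called after "Emit:" as name(argument=value, ...) on one line, values as JSON. jog_arm: Moves the arm, as the interface text tells. Its arguments: {"type":"object","properties":{"grip":{"type":"array","items":{"type":"number"}},"xyz":{"type":"array","items":{"type":"array","items":{"type":"number"}}},"turn":{"type":"array","items":{"type":"array","items":{"type":"number"}}}},"required":["grip","xyz","turn"]}

```bash
ls; mkdir -p pics; cat > h.py <<'E'
import numpy as np, cv2
from bench import get_obs, eyes, hand_in
def snap(name, fn=None):
    o=get_obs(); s=eyes.snapshot(name)
    if name=='wrist':
        T=np.eye(4);T[:3,:3]=o['ee_rot'];T[:3,3]=o['tcp_pos']
        s['world_to_cam']=np.linalg.inv(T@np.array(s['tool_from_camera']))
    if fn: cv2.imwrite('pics/'+fn,cv2.cvtColor(s['pixels'],cv2.COLOR_RGB2BGR))
    return s
def f(s): return 200/np.tan(np.radians(s['fov_y'])/2)
def px2w(s,u,v,z):
    W=np.linalg.inv(s['world_to_cam']); d=np.array([(u-s['cx'])/f(s),-(v-s['cy'])/f(s),-1.])
    d=W[:3,:3]@d; c=W[:3,3]; return c+d*(z-c[2])/d[2]
def w2px(s,p):
    q=s['world_to_cam']@np.append(p,1); return np.array([s['cx']+f(s)*q[0]/-q[2], s['cy']+f(s)*q[1]/q[2]])
E
python3 - <<'E'
from h import *
for n in ('top','scene','wrist'):
    s=snap(n,n+'0.png'); print(n,{k:(np.round(v,4).tolist() if k!='pixels' else 0) for k,v in s.items()})
o=get_obs(); print({k:np.round(v,3).tolist() for k,v in o.items()})
a=cv2.imread('pics/top0.png');
E
```

```text
pics
top {'pixels': 0, 'fov_y': 45.1245, 'cx': 316.6038, 'cy': 192.1673, 'world_to_cam': [[0.0219, -0.9997, 0.005, -0.0269], [0.9804, 0.0224, 0.1956, -0.5789], [-0.1956, 0.0006, 0.9807, -1.329], [0.0, 0.0, 0.0, 1.0]]}
scene {'pixels': 0, 'fov_y': 50.4667, 'cx': 322.7948, 'cy': 202.616, 'world_to_cam': [[0.7402, 0.6722, 0.0146, -0.4118], [-0.4956, 0.5309, 0.6874, 0.2026], [0.4544, -0.516, 0.7261, -1.5543], [0.0, 0.0, 0.0, 1.0]]}
wrist {'pixels': 0, 'fov_y': 67.0572, 'cx': 318.2469, 'cy': 195.2923, 'tool_from_camera': [[0.0003, 0.9565, 0.2917, 0.0736], [1.0, -0.0003, -0.0, 0.0011], [0.0001, 0.2917, -0.9565, -0.1666], [0.0, 0.0, 0.0, 1.0]], 'world_to_cam': [[0.2285, 0.9735, -0.0011, -0.5757], [-0.9313, 0.2182, -0.2915, 0.0387], [-0.2836, 0.0676, 0.9566, -0.379], [0.0, 0.0, 0.0, 1.0]]}
{'time_s': 0.15, 'qpos': [1.206, 0.151, 1.438, -0.0, 1.554, -0.134], 'dq': [0.0, -0.001, -0.001, -0.0, 0.001, 0.0], 'tau': [0.002, -71.338, -57.105, -0.0, 0.007, 0.0], 'tcp_pos': [0.131, 0.56, 0.207], 'ee_rot': [[-0.973, 0.229, -0.0], [0.229, 0.973, -0.001], [0.0, -0.001, -1.0]], 'force': [0.515, -0.429, 0.574], 'torque': [-0.056, 0.001, 0.024], 'grip_width': 0.086}
```

View pics/top0.png

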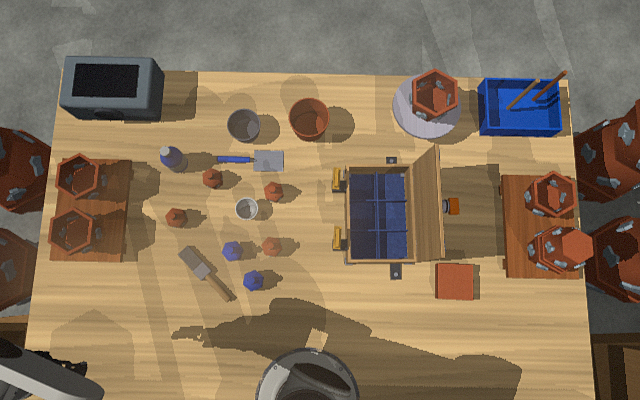

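View pics/scene0.png

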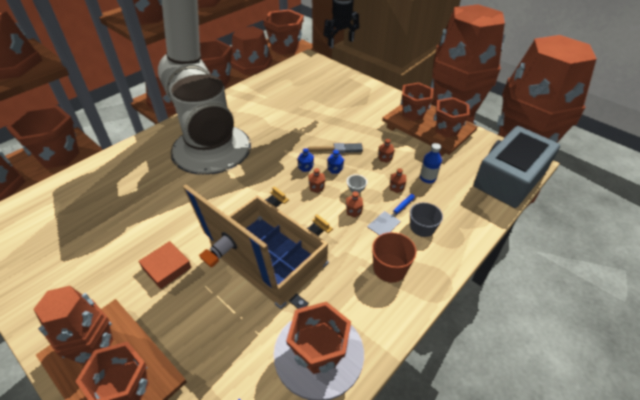

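```bash
python3 - <<'E'
import cv2
a=cv2.imread('pics/top0.png')[145:290,155:355]; cv2.imwrite('pics/c1.png',cv2.resize(a,None,fx=4,fy=4,interpolation=cv2.INTER_CUBIC))
a=cv2.imread('pics/top0.png')[145:285,320:470]; cv2.imwrite('pics/c2.png',cv2.resize(a,None,fx=4,fy=4,interpolation=cv2.INTER_CUBIC))
E
```

```text
(no output)
```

View pics/c1.png

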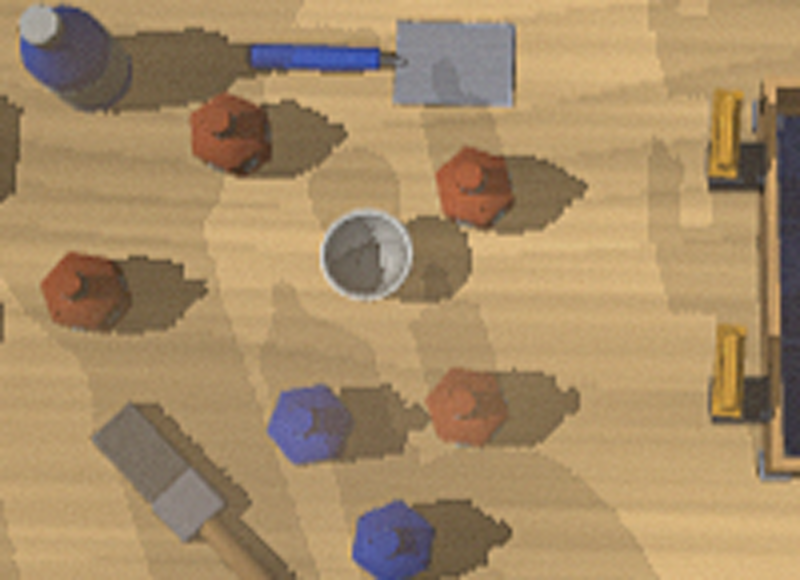

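View pics/c2.png

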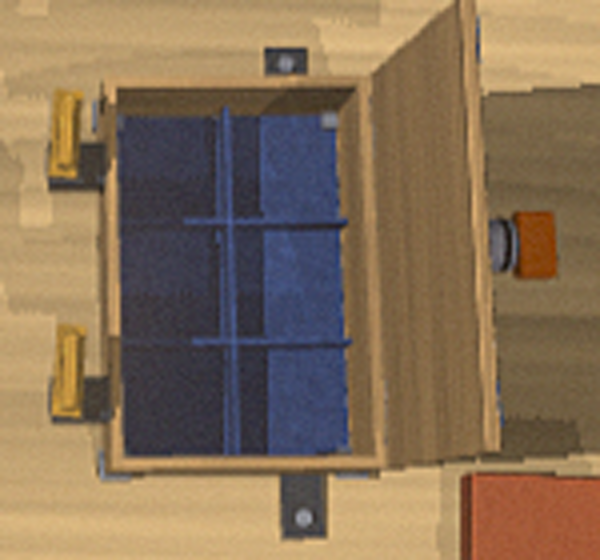

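```bash
python3 - <<'E'
from h import *
s=eyes.snapshot('top')
c1=lambda x,y:(155+x/4,145+y/4)
c2=lambda x,y:(320+x/4,145+y/4)
for n,k,sh in [('A',(226,120),(231,133)),('B',(472,172),(475,186)),('C',(76,284),(86,291)),('D',(465,400),(467,407))]:
    print(n,px2w(s,*c1(*k),.08)[:2].round(4),px2w(s,*c1(*sh),.056)[:2].round(4))
C=[px2w(s,*c2(*p),.095)[:2] for p in [(105,82),(368,77),(383,468),(103,470)]]
print(np.round(C,4),[np.linalg.norm(C[i]-C[i-1]).round(4) for i in range(4)], np.mean(C,0))
for p in [(64,137),(66,372)]: print(px2w(s,*c2(*p),.12)[:2])
# divider crossings z=.036
for p in [(230,222),(233,342)]: print('div',px2w(s,*c2(*p),.036)[:2])
E
```

```text
A [0.6178 0.2864] [0.6138 0.2876]
B [0.584  0.1099] [0.5787 0.1095]
C [0.4976 0.3837] [0.4962 0.3833]
D [0.4227 0.1083] [0.4199 0.1089]
[[ 0.6507 -0.0962]
 [ 0.6587 -0.2826]
 [ 0.384  -0.2882]
 [ 0.3785 -0.0975]] [np.float64(0.2722), np.float64(0.1866), np.float64(0.2747), np.float64(0.1907)] [ 0.51796925 -0.19114652]
[ 0.60439235 -0.06672646]
[ 0.44204964 -0.07034447]
div [ 0.56283557 -0.1921135 ]
div [ 0.47503417 -0.19402111]
```

Emit:
jog_arm(grip=[-0.2,-0.2,-0.2,-0.2,-0.2], xyz=[[-39.6,-8.8,3],[-39.6,-8.8,3],[-39.6,-8.8,3],[-39.6,-8.8,3],[-39.6,-8.8,3]], turn=[[0,0,-0.231],[0,0,-0.231],[0,0,-0.231],[0,0,-0.231],[0,0,-0.231]])

```text
time_s: 0.7
tcp_pos: [0.3525, 0.4527, 0.1887]
ee_rot: [[-1.0, -0.0, -0.0], [-0.0, 1.0, -0.001], [0.0, -0.001, -1.0]]
force: [-0.3, -0.1, 0.6]
grip_width: 0.0513
```

Emit:
jog_arm(grip=[-0.2,-0.2,-0.2,-0.2], xyz=[[-14.45,-6.9,3],[-14.45,-6.9,3],[-14.45,-6.9,3],[-14.45,-6.9,3]], turn=[[0,0,0],[0,0,0],[0,0,0],[0,0,0]])

```text
time_s: 1.1
tcp_pos: [0.5002, 0.3809, 0.157]
ee_rot: [[-1.0, 0.003, -0.001], [0.003, 1.0, -0.002], [0.001, -0.002, -1.0]]
force: [-0.3, 0.5, -0.2]
grip_width: 0.0512
```

```bash
cat >> h.py <<'E'
def jars(s,lo=6,hi=16):
    "terracotta blobs in the top picture -> world xy at mid height"
    hsv=cv2.cvtColor(s['pixels'],cv2.COLOR_RGB2HSV)
    m=cv2.inRange(hsv,(0,110,50),(12,255,255))
    n,l,st,c=cv2.connectedComponentsWithStats(m)
    return [(tuple(px2w(s,*c[i],.05)[:2].round(4)),int(st[i,4]),tuple(c[i].round(1))) for i in range(1,n) if st[i,4]>100]
E
python3 - <<'E'
from h import *
s=snap('wrist','w1.png')
print(get_obs()['tcp_pos'])
for n,p in dict(A=(.616,.287,.08),B=(.581,.11,.08),C=(.497,.3835,.08),D=(.421,.1086,.08)).items(): print(n,w2px(s,p).round(1))
for j in jars(snap('top')): print(j)
E
```

```text
[0.50029015 0.38095445 0.15688079]
A [219.5 310.7]
B [ 24.2 278.7]
C [320.4 190.8]
D [-36.9  96.4]
((np.float64(0.8922), np.float64(-0.3619)), 1624, (np.float64(434.0), np.float64(93.7)))
((np.float64(0.8053), np.float64(0.0107)), 1104, (np.float64(310.0), np.float64(118.3)))
((np.float64(0.7075), np.float64(-0.8798)), 3516, (np.float64(611.2), np.float64(156.6)))
((np.float64(0.6241), np.float64(0.8449)), 2825, (np.float64(22.0), np.float64(171.0)))
((np.float64(0.5371), np.float64(0.704)), 1007, (np.float64(66.7), np.float64(201.4)))
((np.float64(0.6162), np.float64(0.2922)), 274, (np.float64(211.6), np.float64(177.9)))
((np.float64(0.4708), np.float64(-0.7323)), 8070, (np.float64(567.6), np.float64(235.6)))
((np.float64(0.5811), np.float64(0.1122)), 259, (np.float64(273.0), np.float64(191.1)))
((np.float64(0.3979), np.float64(0.839)), 496, (np.float64(12.7), np.float64(249.0)))
((np.float64(0.4206), np.float64(0.115)), 215, (np.float64(269.8), np.float64(246.6)))
((np.float64(0.3364), np.float64(-0.403)), 1348, (np.float64(453.8), np.float64(281.0)))
((np.float64(0.2557), np.float64(0.8329)), 153, (np.float64(7.5), np.float64(300.7)))
```

View pics/w1.png

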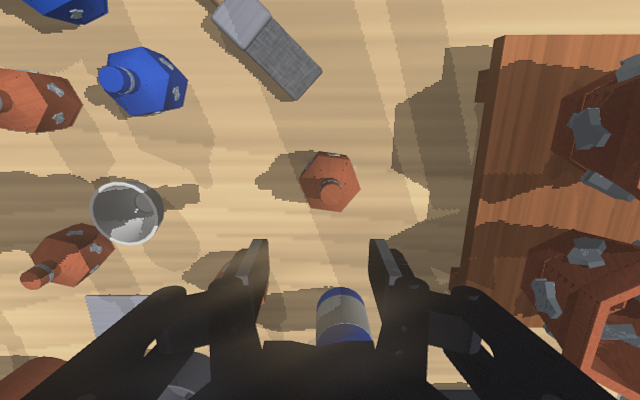

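Emit:
jog_arm(grip=[-0.2,-0.2,-0.2,-0.2,-0.2], xyz=[[0.4,1.0,3],[0.4,1.0,7],[0.4,1.0,9.7],[0.4,1.0,9.7],[0.4,1.0,9.7]], turn=[[0,0,0],[0,0,0],[0,0,0],[0,0,0],[0,0,0]])

```text
time_s: 1.7
tcp_pos: [0.4939, 0.3929, 0.0617]
ee_rot: [[-1.0, 0.001, -0.001], [0.001, 1.0, -0.001], [0.001, -0.001, -1.0]]
force: [-0.2, 0.0, 0.6]
grip_width: 0.0513
```

Emit:
jog_arm(grip=[1,1,1,1,1], xyz=[[0,0,0],[0,0,0],[0,0,0],[0,0,0],[0,0,0]], turn=[[0,0,0],[0,0,0],[0,0,0],[0,0,0],[0,0,0]])

```text
time_s: 2.2
tcp_pos: [0.494, 0.3928, 0.0619]
ee_rot: [[-1.0, 0.002, -0.001], [0.002, 1.0, -0.001], [0.001, -0.001, -1.0]]
force: [0.2, -0.4, -0.1]
grip_width: 0.0006
```

```bash
python3 - <<'E'
from h import *
s=snap('wrist','w2.png')
o=get_obs(); print(o['tcp_pos'],o['grip_width'],w2px(s,o['tcp_pos']))
E
```

```text
[0.49393593 0.39284044 0.06183256] 0.0002909675155356339 [316.69422728 231.26612733]
```

View pics/w2.png

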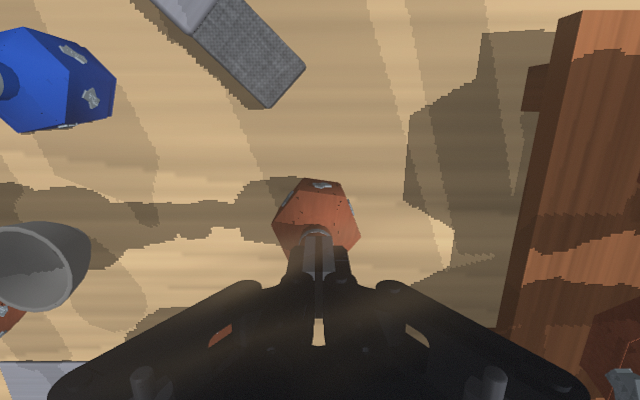

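```bash
python3 - <<'E'
import cv2
a=cv2.imread('pics/w2.png')[165:295,250:390]; b=cv2.imread('pics/w1.png')[120:250,260:400]
import numpy as np
cv2.imwrite('pics/c3.png',cv2.resize(np.hstack([a,b]),None,fx=2.85,fy=2.85,interpolation=cv2.INTER_CUBIC))
E
```

```text
(no output)
```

View pics/c3.png

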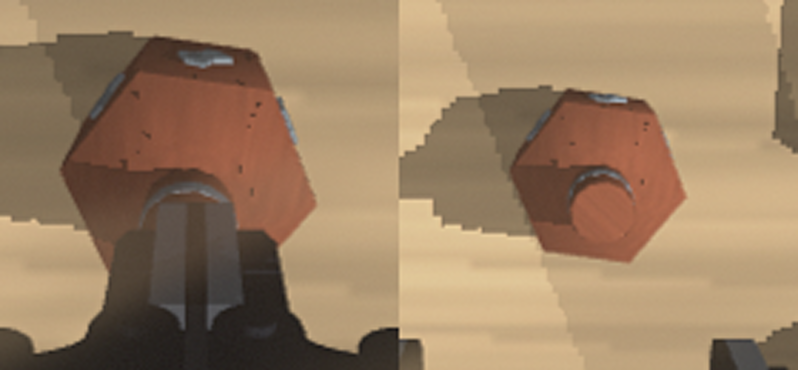

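Emit:
jog_arm(grip=[1,1,1], xyz=[[0,0,0.15],[0,0,0.3],[0,0,0.4]], turn=[[0,0,0],[0,0,0],[0,0,0]])

```text
time_s: 2.55
tcp_pos: [0.4938, 0.3928, 0.0575]
ee_rot: [[-1.0, 0.002, -0.002], [0.002, 1.0, -0.001], [0.002, -0.001, -1.0]]
force: [0.4, 0.5, -0.8]
grip_width: 0.0
```

Emit:
jog_arm(grip=[1,1], xyz=[[0,0,0.15],[0,0,0.15]], turn=[[0,0,0],[0,0,0]])

```text
time_s: 2.75
tcp_pos: [0.4939, 0.3928, 0.056]
ee_rot: [[-1.0, 0.002, -0.001], [0.002, 1.0, -0.001], [0.001, -0.001, -1.0]]
force: [-0.7, -0.6, 0.5]
grip_width: 0.0001
```

Emit:
jog_arm(grip=[1,1], xyz=[[0,0,0.15],[0,0,0.15]], turn=[[0,0,0],[0,0,0]])

```text
time_s: 2.95
tcp_pos: [0.4942, 0.3931, 0.0558]
ee_rot: [[-1.0, 0.002, -0.0], [0.002, 1.0, -0.001], [0.0, -0.001, -1.0]]
force: [-4.9, -2.7, 15.4]
grip_width: 0.0001
```

```bash
python3 - <<'E'
from h import *
o=get_obs(); print(o['tcp_pos'],o['force'],o['grip_width'])
s=snap('wrist','w3.png'); t=snap('scene','s3.png')
a=s['pixels'][165:315,240:400]; b=t['pixels'][120:220,350:460]
u,v=w2px(t,(.496,.392,.08)).astype(int);print(u,v)
b=t['pixels'][max(0,v-60):v+40,u-55:u+55]
b=cv2.resize(b,(440,400),interpolation=cv2.INTER_CUBIC); a=cv2.resize(a,(360,338),interpolation=cv2.INTER_CUBIC)
c=np.zeros((400,800,3),np.uint8); c[:,:440]=b; c[:338,440:]=a
cv2.imwrite('pics/c4.png',c[:,:,::-1])
E
```

```text
[0.49424545 0.39306874 0.05581299] [-4.88629719 -2.73276451 15.4423567 ] 0.00012547038648774513
386 139
```

View pics/c4.png

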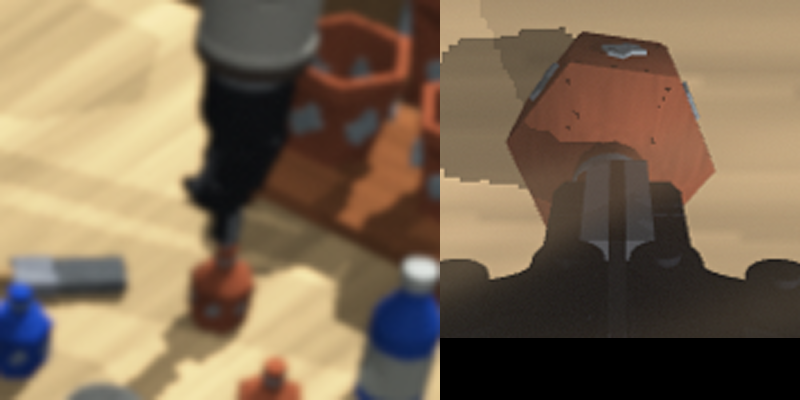

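Emit:
jog_arm(grip=[1,0.5,-0.2,-0.2,-0.2], xyz=[[0,0,-1],[-0.6,0,-2],[-0.6,0,-2],[-0.6,0,-2],[-0.6,0,-2]], turn=[[0,0,0],[0,0,0],[0,0,0],[0,0,0],[0,0,0]])

```text
time_s: 3.55
tcp_pos: [0.5, 0.3929, 0.0753]
ee_rot: [[-1.0, 0.002, -0.001], [0.002, 1.0, -0.001], [0.001, -0.001, -1.0]]
force: [-0.4, -0.7, -0.1]
grip_width: 0.0512
```

Emit:
jog_arm(grip=[-0.2,-0.2,-0.2,-0.2,-0.2], xyz=[[0,0,0],[0,0,1.2],[0,0,2.4],[0,0,3.6],[0,0,3.6]], turn=[[0,0,0],[0,0,0],[0,0,0],[0,0,0],[0,0,0]])

```text
time_s: 4.05
tcp_pos: [0.499, 0.3922, 0.0366]
ee_rot: [[-1.0, 0.002, -0.004], [0.002, 1.0, -0.003], [0.004, -0.003, -1.0]]
force: [0.1, 0.1, -0.8]
grip_width: 0.0515
```

Emit:
jog_arm(grip=[1,1,1,1], xyz=[[0,0,0],[0,0,0],[0,0,0],[0,0,0]], turn=[[0,0,0],[0,0,0],[0,0,0],[0,0,0]])

```text
time_s: 4.45
tcp_pos: [0.499, 0.3923, 0.0369]
ee_rot: [[-1.0, 0.002, -0.004], [0.002, 1.0, -0.003], [0.004, -0.003, -1.0]]
force: [0.6, -0.6, -0.9]
grip_width: 0.0176
```

```bash
python3 - <<'E'
from h import *
s=snap('wrist','w4.png'); print(get_obs()['grip_width'])
a=s['pixels'][165:315,240:400]
u,v=0,0
t=snap('scene'); u,v=w2px(t,(.496,.392,.08)).astype(int)
b=t['pixels'][v-50:v+50,u-55:u+55]
c=np.hstack([cv2.resize(a,(426,400),interpolation=cv2.INTER_CUBIC),cv2.resize(b,(370,400),interpolation=cv2.INTER_CUBIC)])
cv2.imwrite('pics/c5.png',c[:,:,::-1])
E
```

```text
0.017600904819506828
```

View pics/c5.png

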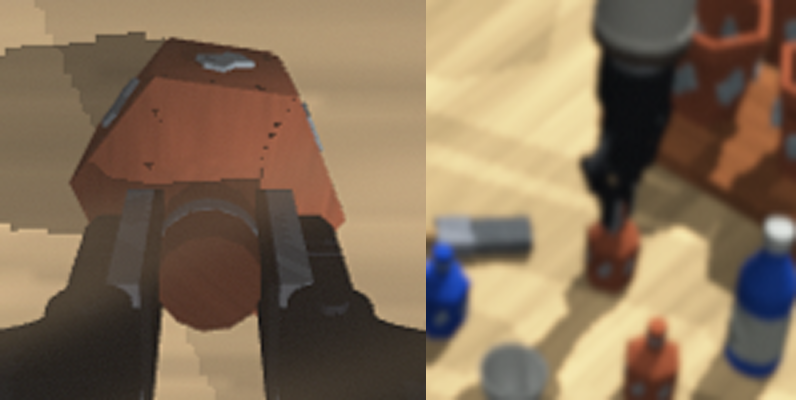

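Emit:
jog_arm(grip=[1,1,1,1,1], xyz=[[0,0,-4],[0,-1,-8],[-0.5,-5,-12],[-1,-9,-16],[-1.5,-13.5,-18]], turn=[[0,0,0],[0,0,0],[0,0,0],[0,0,0],[0,0,0]])

```text
time_s: 5.05
tcp_pos: [0.5133, 0.268, 0.2139]
ee_rot: [[-1.0, 0.0, -0.001], [0.0, 1.0, -0.002], [0.001, -0.002, -1.0]]
force: [1.7, -0.4, -2.6]
grip_width: 0.0175
```

Emit:
jog_arm(grip=[1,1,1,1,1], xyz=[[0,-5,0],[0,-10,0],[0,-15,0],[0,-20,0],[0,-24,0]], turn=[[0,0,0],[0,0,0],[0,0,0],[0,0,0],[0,0,0]])

```text
time_s: 5.55
tcp_pos: [0.5128, 0.0256, 0.2147]
ee_rot: [[-1.0, 0.001, -0.001], [0.001, 1.0, -0.002], [0.001, -0.002, -1.0]]
force: [1.0, -0.7, -1.9]
grip_width: 0.0176
```

Emit:
jog_arm(grip=[1,1,1,1,1], xyz=[[0,-5,0],[0,-10,0],[0,-14,0],[0,-17.2,0],[0,-17.2,0]], turn=[[0,0,0],[0,0,0],[0,0,0],[0,0,0],[0,0,0]])

```text
time_s: 6.05
tcp_pos: [0.5123, -0.1499, 0.2148]
ee_rot: [[-1.0, 0.005, -0.001], [0.005, 1.0, -0.003], [0.001, -0.003, -1.0]]
force: [-0.2, 0.4, -1.7]
grip_width: 0.0175
```

```bash
python3 - <<'E'
from h import *
s=snap('wrist','w5.png'); o=get_obs(); print(o['tcp_pos'],o['grip_width'])
c=np.array([.518,-.191]); y=.021; R=np.array([[np.cos(y),-np.sin(y)],[np.sin(y),np.cos(y)]])
for n,x,yy,z in [('rim-x+y',-.138,.094,.095),('rim-x-y',-.138,-.094,.095),('divcross-',-.044,0,.036),('fin a',-.090,.124,.1315),('fin a end',-.049,.124,.1315),('jarpocket -0',-.088,.044,.006)]:
    print(n,w2px(s,np.append(c+R@[x,yy],z)).round(1), w2px(s,np.append(c+R@[x,yy],z-.024)).round(1))
E
```

```text
[ 0.51237919 -0.1480757   0.21484863] 0.017755647165555166
rim-x+y [375.8  28.2] [371.1  34.4]
rim-x-y [155.5  34.6] [168.9  40.2]
divcross- [280.5 136.1] [283. 134.]
fin a [421.   84.8] [411.9  86.4]
fin a end [417.3 138.1] [408.9 135.1]
jarpocket -0 [318.6  94.7] [318.6  95.3]
```

View pics/w5.png

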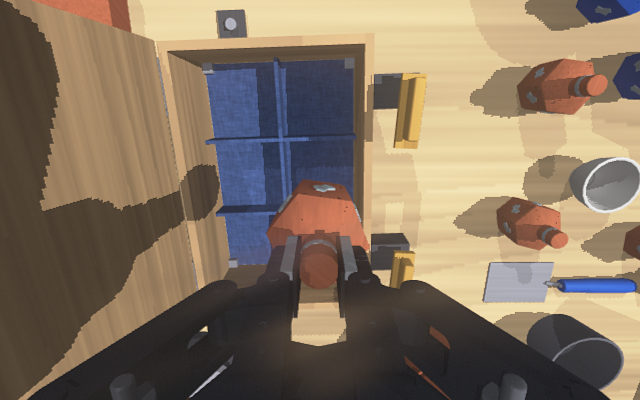

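Emit:
jog_arm(grip=[1,1,1,1,1], xyz=[[-5,0.3,0],[-9.5,0.3,0],[-9.5,0.3,3],[-9.5,0.3,7],[-9.5,0.3,11]], turn=[[0,0,0],[0,0,0],[0,0,0],[0,0,0],[0,0,0]])

```text
time_s: 6.6
tcp_pos: [0.6077, -0.1444, 0.1036]
ee_rot: [[-1.0, 0.003, -0.0], [0.003, 1.0, -0.002], [0.0, -0.002, -1.0]]
force: [1.3, -0.1, -2.6]
grip_width: 0.0176
```

Emit:
jog_arm(grip=[1,1,1,1,1], xyz=[[0,0,0],[0,0,2],[0,0,4],[0,0,5],[0,0,5]], turn=[[0,0,0],[0,0,0],[0,0,0],[0,0,0],[0,0,0]])

```text
time_s: 7.1
tcp_pos: [0.6077, -0.1439, 0.0539]
ee_rot: [[-1.0, 0.002, -0.001], [0.002, 1.0, -0.002], [0.001, -0.002, -1.0]]
force: [-0.8, 0.5, -0.7]
grip_width: 0.0172
```

Emit:
jog_arm(grip=[1,1,1], xyz=[[0,0,0.5],[0,0,0.85],[0,0,0.85]], turn=[[0,0,0],[0,0,0],[0,0,0]])

```text
time_s: 7.4
tcp_pos: [0.6077, -0.1439, 0.0456]
ee_rot: [[-1.0, 0.002, -0.0], [0.002, 1.0, -0.002], [0.0, -0.002, -1.0]]
force: [0.9, -0.4, -2.3]
grip_width: 0.0177
```

Emit:
jog_arm(grip=[0.1,0.1,0.1,0.1,0.1], xyz=[[0,0,0],[0,0,0],[0,0,0],[0,0,-4],[0,0,-8]], turn=[[0,0,0],[0,0,0],[0,0,0],[0,0,0],[0,0,0]])

```text
time_s: 7.9
tcp_pos: [0.6071, -0.1437, 0.126]
ee_rot: [[-1.0, 0.002, -0.002], [0.002, 1.0, -0.001], [0.002, -0.001, -1.0]]
force: [0.2, -0.3, 0.4]
grip_width: 0.0386
```

Emit:
jog_arm(grip=[-0.2,-0.2,-0.2,-0.2,-0.2], xyz=[[0,0,-4],[0,4,-7],[0,9,-7],[0,14,-7],[0,19,-7]], turn=[[0,0,0],[0,0,0],[0,0,0],[0,0,0],[0,0,0]])

```text
time_s: 8.4
tcp_pos: [0.6075, 0.0481, 0.1964]
ee_rot: [[-1.0, 0.003, -0.002], [0.003, 1.0, -0.001], [0.002, -0.001, -1.0]]
force: [1.8, 0.3, -1.0]
grip_width: 0.0515
```

Emit:
jog_arm(grip=[-0.2,-0.2,-0.2,-0.2], xyz=[[2.6,6.2,3.9],[2.6,6.2,3.9],[2.6,6.2,3.9],[2.6,6.2,3.9]], turn=[[0,0,0],[0,0,0],[0,0,0],[0,0,0]])

```text
time_s: 8.8
tcp_pos: [0.5815, 0.1105, 0.1576]
ee_rot: [[-1.0, 0.002, -0.001], [0.002, 1.0, -0.001], [0.001, -0.001, -1.0]]
force: [0.3, 0.3, 0.8]
grip_width: 0.0513
```

```bash
cat >> h.py <<'E'
def body(px,u,v):
    "centroid of the terracotta blob nearest (u,v) in a wrist picture"
    m=cv2.inRange(cv2.cvtColor(px,cv2.COLOR_RGB2HSV),(0,100,40),(14,255,255)); m[:,:]=cv2.morphologyEx(m,cv2.MORPH_OPEN,np.ones((5,5)))
    n,l,st,c=cv2.connectedComponentsWithStats(m)
    k=min((i for i in range(1,n) if st[i,4]>800),key=lambda i:np.hypot(*(c[i]-(u,v))))
    return c[k].round(1),st[k].tolist()
def look(fn):
    s=snap('wrist',fn); o=get_obs(); t=o['tcp_pos']; c,st=body(s['pixels'],330,185)
    print('tcp',t.round(4),'blob',c,st,'jar xy',px2w(s,c[0],c[1]+9,.08)[:2].round(4))
    for j in jars(snap('top')):
        if j[1]<400 and 0<j[0][1]<.5: print('top',j[0])
E
python3 - <<'E'
from h import *
print(body(cv2.imread('pics/w1.png')[:,:,::-1],330,185))
look('w6.png')
E
```

```text
(array([329.2, 182.3]), [299, 152, 61, 60, 2583])
tcp [0.582  0.1099 0.1579] blob [320.8 183.9] [292, 153, 59, 61, 2562] jar xy [0.5804 0.1135]
top (np.float64(0.6173), np.float64(0.3045))
top (np.float64(0.5801), np.float64(0.1153))
```

Emit:
jog_arm(grip=[-0.2,-0.2,-0.2,-0.2,-0.2], xyz=[[0.1,0.35,3],[0.1,0.35,7],[0.1,0.35,10.5],[0.1,0.35,12.0],[0.1,0.35,12.0]], turn=[[0,0,0],[0,0,0],[0,0,0],[0,0,0],[0,0,0]])

```text
time_s: 9.4
tcp_pos: [0.5807, 0.1121, 0.0368]
ee_rot: [[-1.0, 0.004, -0.003], [0.004, 1.0, -0.001], [0.003, -0.001, -1.0]]
force: [0.2, -0.1, 0.8]
grip_width: 0.0513
```

Emit:
jog_arm(grip=[1,1,1,1], xyz=[[0,0,0],[0,0,0],[0,0,0],[0,0,0]], turn=[[0,0,0],[0,0,0],[0,0,0],[0,0,0]])

```text
time_s: 9.8
tcp_pos: [0.5818, 0.1122, 0.0387]
ee_rot: [[-1.0, 0.004, 0.0], [0.004, 1.0, -0.001], [-0.0, -0.001, -1.0]]
force: [0.4, -0.0, 7.7]
grip_width: 0.0176
```

Emit:
jog_arm(grip=[1,1,1,1,1], xyz=[[0,0,-4],[0,0,-8],[1,0,-12],[3,-2,-16],[5.5,-6,-18]], turn=[[0,0,0],[0,0,0],[0,0,0],[0,0,0],[0,0,0]])

```text
time_s: 10.3
tcp_pos: [0.5274, 0.0544, 0.2224]
ee_rot: [[-1.0, 0.002, 0.005], [0.002, 1.0, -0.001], [-0.005, -0.001, -1.0]]
force: [0.9, -1.4, -0.6]
grip_width: 0.0172
```

Emit:
jog_arm(grip=[1,1,1,1,1], xyz=[[0.4,-5,0],[0.8,-10,0],[0.8,-15,0],[0.8,-20.1,0],[0.8,-20.1,0]], turn=[[0,0,0],[0,0,0],[0,0,0],[0,0,0],[0,0,0]])

```text
time_s: 10.8
tcp_pos: [0.5185, -0.1516, 0.2229]
ee_rot: [[-1.0, 0.006, 0.005], [0.006, 1.0, -0.002], [-0.005, -0.002, -1.0]]
force: [0.3, 1.1, -2.2]
grip_width: 0.0174
```

Emit:
jog_arm(grip=[1,1,1,1,1], xyz=[[0,0,3],[0,0,7],[0,0,11],[0,0,14.5],[0,0,16]], turn=[[0,0,0],[0,0,0],[0,0,0],[0,0,0],[0,0,0]])

```text
time_s: 11.3
tcp_pos: [0.5181, -0.1513, 0.0604]
ee_rot: [[-1.0, 0.006, 0.002], [0.006, 1.0, -0.001], [-0.002, -0.001, -1.0]]
force: [0.4, -0.0, -1.3]
grip_width: 0.0175
```

Emit:
jog_arm(grip=[1,1,1], xyz=[[0,0.2,0.7],[0,0.2,1.3],[0,0.2,1.3]], turn=[[0,0,0],[0,0,0],[0,0,0]])

```text
time_s: 11.6
tcp_pos: [0.5184, -0.1492, 0.0476]
ee_rot: [[-1.0, 0.006, 0.003], [0.006, 1.0, -0.001], [-0.003, -0.001, -1.0]]
force: [-0.2, -0.4, -1.9]
grip_width: 0.0175
```

Emit:
jog_arm(grip=[0.1,0.1,0.1,0.1,0.1], xyz=[[0,0,0],[0,0,0],[0,0,0],[0,0,-4],[0,0,-8]], turn=[[0,0,0],[0,0,0],[0,0,0],[0,0,0],[0,0,0]])

```text
time_s: 12.1
tcp_pos: [0.5176, -0.1488, 0.1284]
ee_rot: [[-1.0, 0.006, 0.001], [0.006, 1.0, -0.001], [-0.001, -0.001, -1.0]]
force: [2.0, 0.6, -0.1]
grip_width: 0.0383
```

Emit:
jog_arm(grip=[-0.2,-0.2,-0.2,-0.2,-0.2], xyz=[[0,0,-4],[2,4,-7],[5,8,-7],[7,13,-7],[9,18,-7]], turn=[[0,0,0],[0,0,0],[0,0,0],[0,0,0],[0,0,0]])

```text
time_s: 12.6
tcp_pos: [0.4315, 0.0229, 0.1989]
ee_rot: [[-1.0, 0.007, 0.003], [0.007, 1.0, -0.001], [-0.003, -0.001, -1.0]]
force: [1.4, 1.3, 0.5]
grip_width: 0.0513
```

Emit:
jog_arm(grip=[-0.2,-0.2,-0.2,-0.2], xyz=[[0.7,8,3.8],[0.7,8,3.8],[0.7,8,3.8],[0.7,8,3.8]], turn=[[0,0,0],[0,0,0],[0,0,0],[0,0,0]])

```text
time_s: 13.0
tcp_pos: [0.425, 0.1034, 0.161]
ee_rot: [[-1.0, 0.005, 0.003], [0.005, 1.0, -0.001], [-0.003, -0.001, -1.0]]
force: [0.9, -1.6, 0.3]
grip_width: 0.0513
```

```bash
python3 -c "
from h import *
look('w7.png')"
```

```text
tcp [0.4254 0.1027 0.1613] blob [327. 179.] [297, 149, 61, 59, 2531] jar xy [0.4209 0.1117]
top (np.float64(0.6171), np.float64(0.2931))
```

Emit:
jog_arm(grip=[-0.2,-0.2,-0.2,-0.2,-0.2], xyz=[[0.4,0.9,3],[0.4,0.9,7],[0.4,0.9,10.5],[0.4,0.9,12.0],[0.4,0.9,12.0]], turn=[[0,0,0],[0,0,0],[0,0,0],[0,0,0],[0,0,0]])

```text
time_s: 13.6
tcp_pos: [0.4215, 0.1101, 0.04]
ee_rot: [[-1.0, 0.01, 0.001], [0.01, 1.0, -0.001], [-0.001, -0.001, -1.0]]
force: [0.3, 0.0, 0.3]
grip_width: 0.0516
```

Emit:
jog_arm(grip=[1,1,1,1], xyz=[[0,0,0],[0,0,0],[0,0,0],[0,0,0]], turn=[[0,0,0],[0,0,0],[0,0,0],[0,0,0]])

```text
time_s: 14.0
tcp_pos: [0.4224, 0.11, 0.0411]
ee_rot: [[-1.0, 0.01, 0.003], [0.01, 1.0, -0.001], [-0.003, -0.001, -1.0]]
force: [-0.2, 0.7, 7.1]
grip_width: 0.0178
```

Emit:
jog_arm(grip=[1,1,1,1,1], xyz=[[0,0,-4],[0,0,-8],[0,0,-12],[-0.5,-2,-16],[-1,-6,-18]], turn=[[0,0,0],[0,0,0],[0,0,0],[0,0,0],[0,0,0]])

```text
time_s: 14.5
tcp_pos: [0.4319, 0.0509, 0.2252]
ee_rot: [[-1.0, 0.006, 0.008], [0.006, 1.0, -0.001], [-0.008, -0.001, -1.0]]
force: [1.9, -0.5, -3.0]
grip_width: 0.0176
```

Emit:
jog_arm(grip=[1,1,1,1,1], xyz=[[0,-5,0],[0,-10,0],[0,-15,0],[0,-19.8,0],[0,-19.8,0]], turn=[[0,0,0],[0,0,0],[0,0,0],[0,0,0],[0,0,0]])

```text
time_s: 15.0
tcp_pos: [0.4299, -0.1519, 0.2253]
ee_rot: [[-1.0, 0.012, 0.007], [0.012, 1.0, -0.002], [-0.007, -0.002, -1.0]]
force: [0.0, 0.4, -1.7]
grip_width: 0.0175
```

Emit:
jog_arm(grip=[1,1,1,1,1], xyz=[[0,0,3],[0,0,7],[0,0,11],[0,0,14.5],[0,0,16]], turn=[[0,0,0],[0,0,0],[0,0,0],[0,0,0],[0,0,0]])

```text
time_s: 15.5
tcp_pos: [0.4298, -0.1511, 0.0626]
ee_rot: [[-1.0, 0.011, 0.004], [0.011, 1.0, -0.0], [-0.004, -0.0, -1.0]]
force: [0.5, -0.5, -0.5]
grip_width: 0.0174
```

Emit:
jog_arm(grip=[1,1,1], xyz=[[0,0.2,0.7],[0,0.2,1.35],[0,0.2,1.35]], turn=[[0,0,0],[0,0,0],[0,0,0]])

```text
time_s: 15.8
tcp_pos: [0.43, -0.1489, 0.0492]
ee_rot: [[-1.0, 0.011, 0.004], [0.011, 1.0, -0.0], [-0.004, -0.0, -1.0]]
force: [0.6, -0.2, -1.5]
grip_width: 0.0175
```

Emit:
jog_arm(grip=[0.1,0.1,0.1,0.1,0.1], xyz=[[0,0,0],[0,0,0],[0,0,0],[0,0,-4],[0,0,-8]], turn=[[0,0,0],[0,0,0],[0,0,0],[0,0,0],[0,0,0]])

```text
time_s: 16.3
tcp_pos: [0.4291, -0.1486, 0.1301]
ee_rot: [[-1.0, 0.011, 0.003], [0.011, 1.0, 0.0], [-0.003, 0.0, -1.0]]
force: [1.0, -0.6, 0.5]
grip_width: 0.0387
```

Emit:
jog_arm(grip=[-0.2,-0.2,-0.2,-0.2,-0.2], xyz=[[0,0,-4],[-2,4,-7],[-4,8,-7],[-6,12,-7],[-8,16.5,-7]], turn=[[0,0,-0.01],[0,0,-0.01],[0,0,-0.01],[0,0,-0.01],[0,0,-0.01]])

```text
time_s: 16.8
tcp_pos: [0.5114, 0.0169, 0.2012]
ee_rot: [[-1.0, 0.002, 0.005], [0.002, 1.0, -0.0], [-0.005, -0.0, -1.0]]
force: [0.7, -1.3, -0.0]
grip_width: 0.0515
```

Emit:
jog_arm(grip=[-0.2,-0.2,-0.2,-0.2,-0.2], xyz=[[-1.5,4.5,0],[-3,9,0],[-5,13.5,0],[-7,18,0],[-8,22,0]], turn=[[0,0,0],[0,0,0],[0,0,0],[0,0,0],[0,0,0]])

```text
time_s: 17.3
tcp_pos: [0.5926, 0.2391, 0.2015]
ee_rot: [[-1.0, 0.002, 0.005], [0.002, 1.0, 0.0], [-0.005, 0.0, -1.0]]
force: [0.1, -0.7, 0.0]
grip_width: 0.0514
```

Emit:
jog_arm(grip=[-0.2,-0.2,-0.2,-0.2], xyz=[[-2.4,5.4,4.3],[-2.4,5.4,4.3],[-2.4,5.4,4.3],[-2.4,5.4,4.3]], turn=[[0,-0.005,0],[0,-0.005,0],[0,-0.005,0],[0,-0.005,0]])

```text
time_s: 17.7
tcp_pos: [0.6169, 0.2931, 0.1586]
ee_rot: [[-1.0, 0.001, 0.009], [0.001, 1.0, -0.0], [-0.009, -0.0, -1.0]]
force: [0.3, -0.1, 0.2]
grip_width: 0.0515
```

```bash
python3 -c "
from h import *
look('w8.png')"
```

```text
tcp [0.6171 0.2926 0.1594] blob [319.9 183.5] [292, 152, 57, 62, 2564] jar xy [0.6165 0.2953]
```

Emit:
jog_arm(grip=[-0.2,-0.2,-0.2,-0.2,-0.2], xyz=[[0,0.25,3],[0,0.25,7],[0,0.25,10.2],[0,0.25,11.6],[0,0.25,11.6]], turn=[[0,0.009,0],[0,0.009,0],[0,0.009,0],[0,0.009,0],[0,0.009,0]])

```text
time_s: 18.3
tcp_pos: [0.6181, 0.294, 0.0432]
ee_rot: [[-1.0, 0.003, 0.001], [0.003, 1.0, -0.0], [-0.001, -0.0, -1.0]]
force: [-0.4, 0.1, -0.4]
grip_width: 0.0512
```

Emit:
jog_arm(grip=[1,1,1,1], xyz=[[0,0,0],[0,0,0],[0,0,0],[0,0,0]], turn=[[0,0,0],[0,0,0],[0,0,0],[0,0,0]])

```text
time_s: 18.7
tcp_pos: [0.6191, 0.2943, 0.0456]
ee_rot: [[-1.0, 0.003, 0.004], [0.003, 1.0, 0.001], [-0.004, 0.001, -1.0]]
force: [-0.7, -0.8, 7.8]
grip_width: 0.0168
```

Emit:
jog_arm(grip=[1,1,1,1,1], xyz=[[0,0,-4],[0,0,-8],[1,-2,-12],[2.5,-6,-16],[4,-10,-18]], turn=[[0,0,0],[0,0,0],[0,0,0],[0,0,0],[0,0,0]])

```text
time_s: 19.2
tcp_pos: [0.5797, 0.1986, 0.2265]
ee_rot: [[-1.0, 0.001, 0.008], [0.001, 1.0, 0.002], [-0.008, 0.002, -1.0]]
force: [1.5, -0.4, -1.0]
grip_width: 0.0171
```

Emit:
jog_arm(grip=[1,1,1,1,1], xyz=[[1,-4.5,0],[2,-9,0],[3,-13.5,0],[4,-18,0],[5,-22,0]], turn=[[0,0.008,0],[0,0.008,0],[0,0.008,0],[0,0.008,0],[0,0.008,0]])

```text
time_s: 19.7
tcp_pos: [0.5287, -0.0232, 0.2271]
ee_rot: [[-1.0, 0.002, 0.002], [0.002, 1.0, 0.001], [-0.002, 0.001, -1.0]]
force: [0.1, 0.2, -2.0]
grip_width: 0.0167
```

Emit:
jog_arm(grip=[1,1,1,1,1], xyz=[[0.3,-5,0],[0.6,-10,0],[0.8,-15,0],[1,-20,0],[1,-20.5,0]], turn=[[0,0,0],[0,0,0],[0,0,0],[0,0,0],[0,0,0]])

```text
time_s: 20.2
tcp_pos: [0.5176, -0.233, 0.2275]
ee_rot: [[-1.0, 0.006, 0.002], [0.006, 1.0, -0.001], [-0.002, -0.001, -1.0]]
force: [0.2, 1.2, -1.4]
grip_width: 0.017
```

Emit:
jog_arm(grip=[1,1,1,1,1], xyz=[[0,0.2,3],[0,0.2,7],[0,0.2,11],[0,0.2,14.5],[0,0.2,16]], turn=[[0,0,-0.006],[0,0,-0.006],[0,0,-0.006],[0,0,-0.006],[0,0,-0.006]])

```text
time_s: 20.7
tcp_pos: [0.5171, -0.2301, 0.0654]
ee_rot: [[-1.0, -0.001, 0.0], [-0.001, 1.0, 0.001], [-0.0, 0.001, -1.0]]
force: [0.3, 0.9, -1.0]
grip_width: 0.0168
```

Emit:
jog_arm(grip=[1,1,1], xyz=[[0,0.0,0.7],[0,0.0,1.25],[0,0,1.25]], turn=[[0,0,0],[0,0,0],[0,0,0]])

```text
time_s: 21.0
tcp_pos: [0.5175, -0.2302, 0.0537]
ee_rot: [[-1.0, -0.001, 0.001], [-0.001, 1.0, 0.0], [-0.001, 0.0, -1.0]]
force: [-0.2, 0.6, -1.5]
grip_width: 0.0167
```

Emit:
jog_arm(grip=[0.1,0.1,0.1,0.1,0.1], xyz=[[0,0,0],[0,0,0],[0,0,0],[0,0,-4],[0,0,-8]], turn=[[0,0,0],[0,0,0],[0,0,0],[0,0,0],[0,0,0]])

```text
time_s: 21.5
tcp_pos: [0.517, -0.2301, 0.1345]
ee_rot: [[-1.0, -0.001, -0.001], [-0.001, 1.0, 0.001], [0.001, 0.001, -1.0]]
force: [0.3, -0.6, 0.3]
grip_width: 0.0384
```

Emit:
jog_arm(grip=[0.1,0.1,0.1,0.1,0.1], xyz=[[0,0,-4],[0,0,-9],[0,5,-13],[0,10,-13],[0,15,-13]], turn=[[0,0,0],[0,0,0],[0,0,0],[0,0,0],[0,0,0]])

```text
time_s: 22.0
tcp_pos: [0.5171, -0.0908, 0.2663]
ee_rot: [[-1.0, 0.001, 0.002], [0.001, 1.0, 0.0], [-0.002, 0.0, -1.0]]
force: [0.4, -0.1, 0.6]
grip_width: 0.0386
```

```bash
python3 - <<'E'
from h import *
t=snap('top','t9.png')['pixels'][145:285,150:470]; s=snap('wrist','w9.png'); print(get_obs()['tcp_pos'])
c=np.vstack([cv2.resize(t,(640,280)),s['pixels'][0:320]])
cv2.imwrite('pics/c9.png',c[:,:,::-1])
E
```

```text
[ 0.51696505 -0.08707306  0.26583735]
```

View pics/c9.png

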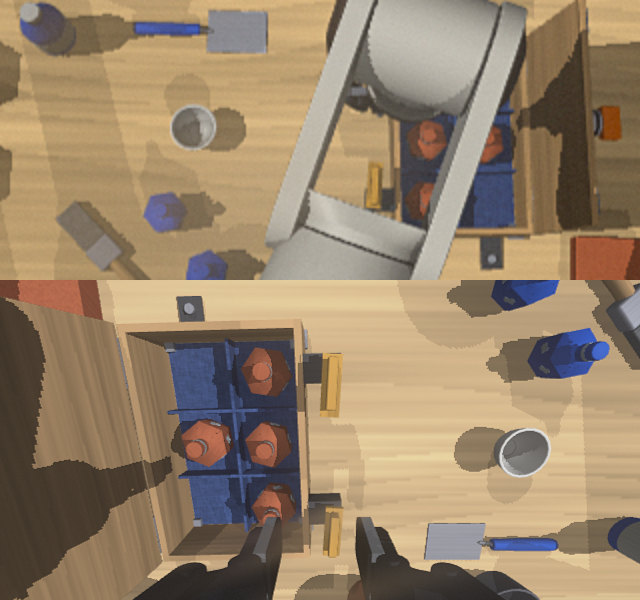

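```bash
python3 - <<'E'
from h import *
from scipy.optimize import least_squares
import pickle
s9=snap('wrist'); 
obs=[((115,45),(-138,-94,95)),((303,40),(-138,94,95)),((310,273),(138,94,95)),((161,279),(138,-94,95)),
((236,131),(-44,0,36)),((238,195),(44,0,36)),((340,73),(-99,124,131.5)),((338,136),(-49,124,131.5)),((340,228),(66,124,131.5)),((338,276),(116,124,131.5))]
def res(p,full=False):
    x,y,a,k,z=p; c,s_=np.cos(a),np.sin(a); r=[]
    for uv,q in obs:
        q=np.array(q)/1000; w=[x+c*q[0]-s_*q[1],y+s_*q[0]+c*q[1],q[2]-z]
        n=(w2px(s9,w)-(s9['cx'],s9['cy']))/f(s9); n=n*(1+k*(n@n)); r+=list(n*f(s9)+(s9['cx'],s9['cy'])-uv)
    return np.array(r)
for fix in (0,1):
    g=(lambda p:res(np.append(p,0))) if fix==0 else res
    o=least_squares(g,[.518,-.191,.02,0]+[0]*fix,loss='soft_l1',f_scale=2); print(o.x.round(4)); print(g(o.x).reshape(-1,2).round(1).tolist())
E
```

```text
[ 0.521  -0.1911  0.0305  0.0043]
[[2.0, -3.3], [0.6, -3.2], [2.1, 4.2], [3.9, 1.7], [-0.5, -1.4], [4.3, -0.0], [-4.2, 1.5], [-1.8, -6.5], [-3.0, 9.2], [-0.7, 1.4]]
[ 0.5226 -0.1912  0.0311  0.0379  0.0057]
[[1.3, -3.9], [0.6, -1.8], [2.2, 3.0], [4.6, 1.2], [0.3, -0.8], [5.1, -0.1], [-4.6, 3.1], [-2.2, -5.6], [-3.4, 8.2], [-1.0, 0.0]]
```

Emit:
jog_arm(grip=[1,1,1,1,1], xyz=[[0,0,-5],[2,-2,-8],[4,-6,-9],[6,-10.5,-9],[8,-15,-9]], turn=[[0,0,0],[0,0,0],[0,0,0],[0,0,0],[0,0,0]])

```text
time_s: 22.65
tcp_pos: [0.4363, -0.2421, 0.3557]
ee_rot: [[-1.0, -0.004, 0.002], [-0.004, 1.0, -0.0], [-0.002, -0.0, -1.0]]
force: [1.8, -0.5, -0.5]
grip_width: -0.0002
```

Emit:
jog_arm(grip=[1,1,1,1,1], xyz=[[0.7,-5,0],[0.7,-10,0],[0.7,-14,0],[0.7,-16.5,0],[0.7,-16.5,0]], turn=[[0,0,0],[0,0,0],[0,0,0],[0,0,0],[0,0,0]])

```text
time_s: 23.15
tcp_pos: [0.4286, -0.4111, 0.354]
ee_rot: [[-1.0, 0.0, -0.0], [0.0, 1.0, 0.001], [0.0, 0.001, -1.0]]
force: [-0.1, 0.5, 0.5]
grip_width: -0.0
```

Emit:
jog_arm(grip=[1,1,1,1,1], xyz=[[0,0,5],[0,0,10],[0,0,12.8],[0,2,12.8],[0,4,12.8]], turn=[[0,0,0],[0,0,0],[0,0,0],[0,0,0],[0,0,0]])

```text
time_s: 23.65
tcp_pos: [0.4278, -0.3705, 0.2249]
ee_rot: [[-1.0, 0.001, -0.001], [0.001, 1.0, 0.003], [0.001, 0.003, -1.0]]
force: [0.2, 0.1, -0.3]
grip_width: -0.0003
```

Emit:
jog_arm(grip=[1,1,1,1,1], xyz=[[0,1.5,0],[0,3.0,0],[0,4.5,0],[0,6,0],[0,7,0]], turn=[[0,0,0],[0,0,0],[0,0,0],[0,0,0],[0,0,0]])

```text
time_s: 24.15
tcp_pos: [0.4279, -0.2995, 0.2257]
ee_rot: [[-1.0, 0.001, -0.001], [0.001, 1.0, 0.002], [0.001, 0.002, -1.0]]
force: [-0.9, -2.3, 0.5]
grip_width: 0.0002
```

Emit:
jog_arm(grip=[1,1,1,1,1], xyz=[[0,1.5,0],[0,3.0,0],[0,4.5,0],[0,6,0],[0,6.5,0]], turn=[[0,0,0],[0,0,0],[0,0,0],[0,0,0],[0,0,0]])

```text
time_s: 24.65
tcp_pos: [0.428, -0.2328, 0.226]
ee_rot: [[-1.0, -0.0, -0.001], [-0.0, 1.0, 0.002], [0.001, 0.002, -1.0]]
force: [0.1, -1.5, -0.4]
grip_width: -0.0001
```

Emit:
jog_arm(grip=[1,1,1,1,1], xyz=[[0,1.5,1],[0,3.0,2],[0,4.5,3],[0,6,4],[0,7,5]], turn=[[0,0,0],[0,0,0],[0,0,0],[0,0,0],[0,0,0]])

```text
time_s: 25.15
tcp_pos: [0.4279, -0.1614, 0.1754]
ee_rot: [[-1.0, -0.001, -0.001], [-0.001, 1.0, 0.002], [0.001, 0.002, -1.0]]
force: [0.4, 0.0, 0.0]
grip_width: -0.0
```

Emit:
jog_arm(grip=[1,1,1,1,1], xyz=[[0,0,0],[0,0,-4],[0,0,-8],[0,0,-8],[0,0,-8]], turn=[[0,0,0],[0,0,0],[0,0,0],[0,0,0],[0,0,0]])

```text
time_s: 25.65
tcp_pos: [0.4283, -0.162, 0.2561]
ee_rot: [[-1.0, -0.001, 0.001], [-0.001, 1.0, 0.001], [-0.001, 0.001, -1.0]]
force: [0.4, -0.6, -0.3]
grip_width: -0.0002
```

Emit:
jog_arm(grip=[0.1,0.1,0.1,0.1,0.1], xyz=[[0,4.5,0],[0,9.2,1],[0,9.2,3],[0,9.2,3],[0,9.2,3]], turn=[[0,0,0],[0,0,0],[0,0,0],[0,0,0],[0,0,0]])

```text
time_s: 26.15
tcp_pos: [0.4281, -0.0704, 0.226]
ee_rot: [[-1.0, -0.0, -0.0], [-0.0, 1.0, 0.001], [0.0, 0.001, -1.0]]
force: [-0.1, 0.1, 0.6]
grip_width: 0.0383
```

Emit:
jog_arm(grip=[0.1,0.1,0.1,0.1,0.1], xyz=[[0,0,0],[0,0,0],[0,0,0],[0,0,0],[0,0,0]], turn=[[0,0,0],[0,0,0],[0,0,0],[0,0,0],[0,0,0]])

```text
time_s: 26.65
tcp_pos: [0.4281, -0.0705, 0.2261]
ee_rot: [[-1.0, 0.0, -0.0], [0.0, 1.0, 0.001], [0.0, 0.001, -1.0]]
force: [-0.5, -0.4, -0.7]
grip_width: 0.0385
```

Emit:
jog_arm(grip=[0.1,0.1,0.1,0.1,0.1], xyz=[[0,0,0],[0,0,0],[0,0,0],[0,0,0],[0,0,0]], turn=[[0,0,0],[0,0,0],[0,0,0],[0,0,0],[0,0,0]])

```text
time_s: 27.15
tcp_pos: [0.4281, -0.0705, 0.2261]
ee_rot: [[-1.0, 0.0, -0.0], [0.0, 1.0, 0.001], [0.0, 0.001, -1.0]]
force: [-0.4, -0.4, 0.0]
grip_width: 0.0383
```

```bash
python3 - <<'E'
from h import *
o=get_obs(); print(o['time_s'],o['tcp_pos'],o['qpos'].round(3))
s=snap('wrist','w10.png'); t=snap('scene'); 
b=cv2.resize(t['pixels'][140:320,180:420],(320,240)); c=np.zeros((600,640,3),np.uint8); c[:360]=s['pixels'][:360]; c[360:,:320]=b
c[360:,320:]=cv2.resize(snap('top')['pixels'][140:280,320:507],(320,240))
cv2.imwrite('pics/c10.png',c[:,:,::-1])
a=.028; R=np.array([[np.cos(a),-np.sin(a)],[np.sin(a),np.cos(a)]])
for n,p in dict(a_piv=(-.09,.124,.1315),a_end=(-.049,.124,.1315),b_piv=(.075,.124,.1315),b_end=(.116,.124,.1315),gauge=(0,0,.184),lidTR=(-.139,.098,.106),lidTL=(-.139,-.094,.106)).items():
    w=np.append(np.array([.521,-.191])+R@p[:2],p[2]); print(n,w.round(4),w2px(s,w).round(1))
E
```

```text
27.15 [ 0.42812869 -0.07049557  0.22607665] [-3.420e-01 -1.550e-01  1.704e+00  1.000e-03  1.593e+00 -1.913e+00]
a_piv [ 0.4276 -0.0696  0.1315] [318.1 188.1]
a_end [ 0.4685 -0.0684  0.1315] [319.3 230.2]
b_piv [ 0.5925 -0.0649  0.1315] [322.5 338.4]
b_end [ 0.6335 -0.0638  0.1315] [323.4 369. ]
gauge [ 0.521 -0.191  0.184] [170.3 314.8]
lidTR [ 0.3793 -0.0969  0.106 ] [288.8 130.9]
lidTL [ 0.3847 -0.2889  0.106 ] [ 84.  136.7]
```

View pics/c10.png

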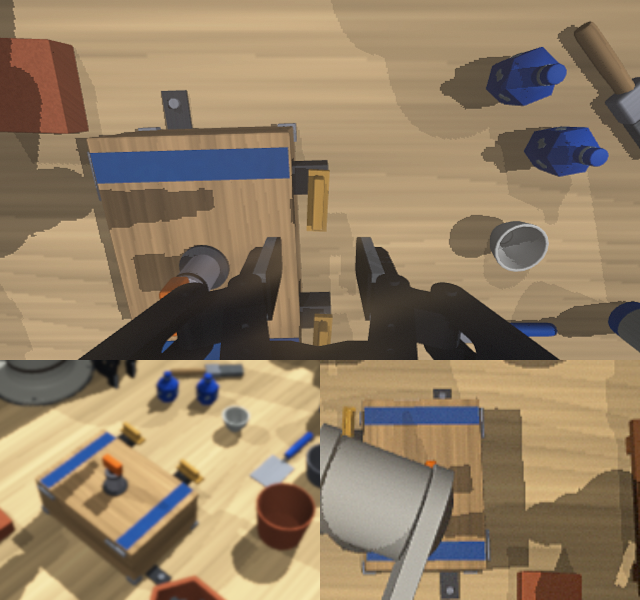

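Emit:
jog_arm(grip=[0.1,0.1,0.1,0.1,0.1], xyz=[[0,0.1,4],[0,0.1,8],[0,0.1,11.5],[0,0.1,13.1],[0,0.1,13.1]], turn=[[0,0,-0.028],[0,0,-0.028],[0,0,-0.028],[0,0,-0.028],[0,0,-0.028]])

```text
time_s: 27.8
tcp_pos: [0.4269, -0.069, 0.0931]
ee_rot: [[-1.0, -0.028, -0.004], [-0.028, 1.0, 0.002], [0.004, 0.002, -1.0]]
force: [0.7, 0.7, 0.7]
grip_width: 0.0385
```

Emit:
jog_arm(grip=[1,1,1,1], xyz=[[0,0,0],[0,0,0],[0,0,0],[0,0,0]], turn=[[0,0,0],[0,0,0],[0,0,0],[0,0,0]])

```text
time_s: 28.2
tcp_pos: [0.4277, -0.0702, 0.0945]
ee_rot: [[-1.0, -0.028, -0.002], [-0.028, 1.0, -0.0], [0.002, -0.0, -1.0]]
force: [1.2, -10.5, -2.6]
grip_width: 0.0078
```

Emit:
jog_arm(grip=[1,1,1,1,1], xyz=[[0,-0.2,0],[0,-0.2,0],[0,-0.2,0],[0,-0.2,0],[0,-0.2,0]], turn=[[0,0,0.12],[0,0,0.24],[0,0,0.36],[0,0,0.48],[0,0,0.6]])

```text
time_s: 28.7
tcp_pos: [0.4276, -0.071, 0.0947]
ee_rot: [[-0.838, 0.545, -0.002], [0.545, 0.838, 0.002], [0.003, 0.001, -1.0]]
force: [0.7, 11.6, -8.2]
grip_width: 0.0081
```

Emit:
jog_arm(grip=[1,1,1,1,1], xyz=[[0,0,0],[0,0,0],[0,0,0],[0,0,0],[0,0,0]], turn=[[0,0,0.11],[0,0,0.22],[0,0,0.33],[0,0,0.44],[0,0,0.55]])

```text
time_s: 29.2
tcp_pos: [0.4274, -0.071, 0.0948]
ee_rot: [[-0.425, 0.905, -0.002], [0.905, 0.425, 0.002], [0.003, -0.001, -1.0]]
force: [0.4, -0.8, -14.5]
grip_width: 0.0083
```

Emit:
jog_arm(grip=[1,1,1,1,1], xyz=[[0,0,0],[0,0,0],[0,0,0],[0,0,0],[0,0,0]], turn=[[0,0,0.1],[0,0,0.2],[0,0,0.3],[0,0,0.4],[0,0,0.43]])

```text
time_s: 29.7
tcp_pos: [0.4272, -0.071, 0.0948]
ee_rot: [[-0.007, 1.0, -0.003], [1.0, 0.007, 0.002], [0.002, -0.003, -1.0]]
force: [0.1, -2.5, -14.4]
grip_width: 0.0078
```

Emit:
jog_arm(grip=[0.1,0.1,0.1,0.1,0.1], xyz=[[0,0,0],[0,0,0],[0,0,-4],[0,0,-8],[0,0,-12]], turn=[[0,0,0],[0,0,0],[0,0,0],[0,0,0],[0,0,0]])

```text
time_s: 30.2
tcp_pos: [0.4275, -0.0712, 0.2171]
ee_rot: [[-0.009, 1.0, -0.002], [1.0, 0.009, 0.002], [0.002, -0.002, -1.0]]
force: [0.5, -0.5, 0.6]
grip_width: 0.0388
```

Emit:
jog_arm(grip=[0.1,0.1,0.1,0.1,0.1], xyz=[[0.1,4,0],[0.2,8,0],[0.3,12,0],[0.3,16,0],[0.4,16.5,0]], turn=[[0,0,-0.14],[0,0,-0.28],[0,0,-0.42],[0,0,-0.56],[0,0,-0.7]])

```text
time_s: 30.7
tcp_pos: [0.5955, -0.0657, 0.216]
ee_rot: [[-0.657, 0.754, -0.002], [0.754, 0.657, 0.002], [0.003, 0.0, -1.0]]
force: [-1.1, -0.7, -0.5]
grip_width: 0.0384
```

Emit:
jog_arm(grip=[0.1,0.1,0.1,0.1,0.1], xyz=[[0,0,0],[0,0,0],[0,0,0],[0,0,0],[0,0,0]], turn=[[0,0,-0.14],[0,0,-0.28],[0,0,-0.42],[0,0,-0.56],[0,0,-0.7]])

```text
time_s: 31.2
tcp_pos: [0.5958, -0.0657, 0.2168]
ee_rot: [[-0.989, 0.146, -0.001], [0.146, 0.989, 0.002], [0.001, 0.002, -1.0]]
force: [0.8, -0.0, -0.6]
grip_width: 0.0382
```

Emit:
jog_arm(grip=[0.1,0.1,0.1,0.1,0.1], xyz=[[0.36,-0.2,1],[0.36,-0.2,5],[0.36,-0.2,9],[0.36,-0.2,12.2],[0.36,-0.2,12.2]], turn=[[0,0,-0.14],[0,0,-0.175],[0,0,-0.175],[0,0,-0.175],[0,0,-0.175]])

```text
time_s: 31.7
tcp_pos: [0.5902, -0.0664, 0.0915]
ee_rot: [[-1.0, -0.03, -0.006], [-0.03, 1.0, 0.003], [0.006, 0.003, -1.0]]
force: [0.0, 0.3, 0.2]
grip_width: 0.0383
```

Emit:
jog_arm(grip=[1,1,1,1], xyz=[[0,0,0],[0,0,0],[0,0,0],[0,0,0]], turn=[[0,0,0],[0,0,0],[0,0,0],[0,0,0]])

```text
time_s: 32.1
tcp_pos: [0.5908, -0.066, 0.0936]
ee_rot: [[-1.0, -0.031, -0.004], [-0.031, 1.0, 0.004], [0.004, 0.004, -1.0]]
force: [-3.8, 5.2, 3.0]
grip_width: 0.0084
```

Emit:
jog_arm(grip=[1,1,1,1,1], xyz=[[-0.1,0.1,0],[-0.1,0.1,0],[-0.1,0.1,0],[-0.1,0.1,0],[-0.1,0.1,0]], turn=[[0,0,0.11],[0,0,0.22],[0,0,0.33],[0,0,0.44],[0,0,0.55]])

```text
time_s: 32.6
tcp_pos: [0.5912, -0.0651, 0.0939]
ee_rot: [[-0.866, 0.5, -0.005], [0.5, 0.866, 0.003], [0.006, 0.0, -1.0]]
force: [-3.4, -1.5, -14.8]
grip_width: 0.0082
```

Emit:
jog_arm(grip=[1,1,1,1,1], xyz=[[0,0,0],[0,0,0],[0,0,0],[0,0,0],[0,0,0]], turn=[[0,0,0.11],[0,0,0.22],[0,0,0.33],[0,0,0.44],[0,0,0.55]])

```text
time_s: 33.1
tcp_pos: [0.5915, -0.0648, 0.094]
ee_rot: [[-0.474, 0.881, -0.005], [0.881, 0.474, 0.004], [0.006, -0.002, -1.0]]
force: [6.6, 2.6, -22.8]
grip_width: 0.0082
```

Emit:
jog_arm(grip=[1,1,1,1,1], xyz=[[0,0,0],[0,0,0],[0,0,0],[0,0,0],[0,0,0]], turn=[[0,0,0.11],[0,0,0.22],[0,0,0.33],[0,0,0.44],[0,0,0.48]])

```text
time_s: 33.6
tcp_pos: [0.592, -0.0647, 0.094]
ee_rot: [[-0.01, 1.0, -0.004], [1.0, 0.01, 0.004], [0.004, -0.004, -1.0]]
force: [9.0, -0.0, -24.2]
grip_width: 0.0082
```

Emit:
jog_arm(grip=[0.1,0.1,0.1,0.1,0.1], xyz=[[0,0,0],[0,0,0],[0,0,-4],[0,0,-8],[0,0,-13]], turn=[[0,0,0],[0,0,0],[0,0,0],[0,0,0],[0,0,0]])

```text
time_s: 34.1
tcp_pos: [0.592, -0.0651, 0.2259]
ee_rot: [[-0.011, 1.0, -0.004], [1.0, 0.011, 0.004], [0.004, -0.004, -1.0]]
force: [1.9, 0.3, 0.5]
grip_width: 0.0385
```

Emit:
jog_arm(grip=[0.1,0.1,0.1,0.1,0.1], xyz=[[-3,-2,0],[-6,-4,0],[-9,-6,0],[-12,-7,0],[-12.7,-7.1,0]], turn=[[0,0,-0.14],[0,0,-0.28],[0,0,-0.42],[0,0,-0.56],[0,0,-0.7]])

```text
time_s: 34.6
tcp_pos: [0.5214, -0.1956, 0.2272]
ee_rot: [[-0.656, 0.755, -0.003], [0.755, 0.656, 0.003], [0.004, -0.0, -1.0]]
force: [0.4, 0.8, 0.3]
grip_width: 0.0381
```

Emit:
jog_arm(grip=[0.1,0.1,0.1,0.1,0.1], xyz=[[0,0,0],[0,0,0],[0,0,0],[0,0,0],[0,0,0]], turn=[[0,0,-0.14],[0,0,-0.28],[0,0,-0.42],[0,0,-0.56],[0,0,-0.7]])

```text
time_s: 35.1
tcp_pos: [0.5216, -0.1957, 0.2288]
ee_rot: [[-0.989, 0.148, -0.001], [0.148, 0.989, 0.002], [0.001, 0.001, -1.0]]
force: [-0.1, -0.5, 0.3]
grip_width: 0.0383
```

Emit:
jog_arm(grip=[0.1,0.1,0.1], xyz=[[0.1,0.35,0],[0.1,0.35,0],[0.1,0.35,0]], turn=[[0,0,-0.14],[0,0,-0.176],[0,0,-0.176]])

```text
time_s: 35.4
tcp_pos: [0.5213, -0.1922, 0.2301]
ee_rot: [[-1.0, -0.029, 0.001], [-0.029, 1.0, 0.001], [-0.001, 0.001, -1.0]]
force: [0.5, 0.6, 0.1]
grip_width: 0.0387
```

```bash
python3 - <<'E'
from h import *
o=get_obs(); print(o['tcp_pos'],o['ee_rot'].round(3).tolist())
s=snap('wrist','w11.png'); cv2.imwrite('pics/c11.png',cv2.resize(s['pixels'][60:360,120:520],(800,600))[:,:,::-1])
a=.028; R=np.array([[np.cos(a),-np.sin(a)],[np.sin(a),np.cos(a)]])
for p in [(-.022,0,.184),(.022,0,.184),(-.09,.124,.1315),(.075,.124,.1315)]:
    w=np.append(np.array([.5205,-.192])+R@p[:2],p[2]); u=w2px(s,w); print(w.round(4),((u-(120,60))*2).round(0))
E
```

```text
[ 0.52128942 -0.19223191  0.23012056] [[-1.0, -0.029, 0.001], [-0.029, 1.0, 0.001], [-0.001, 0.001, -1.0]]
[ 0.4985 -0.1926  0.184 ] [395. 233.]
[ 0.5425 -0.1914  0.184 ] [395. 345.]
[ 0.4271 -0.0706  0.1315] [696.  43.]
[ 0.592  -0.0659  0.1315] [647. 401.]
```

View pics/c11.png

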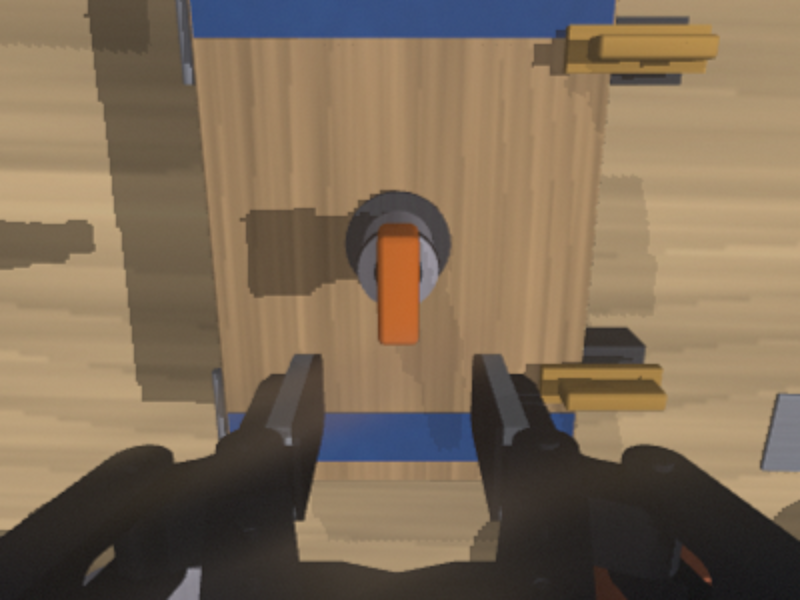

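Emit:
jog_arm(grip=[0.1,0.1,0.1,0.1,0.1], xyz=[[0.1,0.1,3],[0.1,0.1,6],[0.1,0.1,8.2],[0.1,0.1,9.0],[0.1,0.1,9.0]], turn=[[0,0,0],[0,0,0],[0,0,0],[0,0,0],[0,0,0]])

```text
time_s: 35.95
tcp_pos: [0.5201, -0.1912, 0.1396]
ee_rot: [[-1.0, -0.027, -0.0], [-0.027, 1.0, 0.001], [0.0, 0.001, -1.0]]
force: [-0.0, 1.4, 1.1]
grip_width: 0.0385
```

Emit:
jog_arm(grip=[1,1,1,1], xyz=[[0,0,0],[0,0,0],[0,0,0],[0,0,0]], turn=[[0,0,0],[0,0,0],[0,0,0],[0,0,0]])

```text
time_s: 36.35
tcp_pos: [0.5207, -0.1918, 0.1413]
ee_rot: [[-1.0, -0.026, 0.002], [-0.026, 1.0, -0.001], [-0.002, -0.001, -1.0]]
force: [-0.3, -2.7, 4.7]
grip_width: 0.0144
```

Emit:
jog_arm(grip=[1,1,1,1,1], xyz=[[0,0,-0.3],[0,0,-0.6],[0,0,-0.9],[0,0,-1.2],[0,0,-1.2]], turn=[[0,0,0],[0,0,0],[0,0,0],[0,0,0],[0,0,0]])

```text
time_s: 36.85
tcp_pos: [0.5207, -0.1918, 0.1536]
ee_rot: [[-1.0, -0.026, 0.002], [-0.026, 1.0, -0.001], [-0.002, -0.001, -1.0]]
force: [0.2, -1.3, -6.5]
grip_width: 0.0146
```

Emit:
jog_arm(grip=[1,1,1,1,1], xyz=[[0,0,-0.25],[0,0,-0.5],[0,0,-0.75],[0,0,-0.9],[0,0,-0.9]], turn=[[0,0,0],[0,0,0],[0,0,0],[0,0,0],[0,0,0]])

```text
time_s: 37.35
tcp_pos: [0.5207, -0.1919, 0.1627]
ee_rot: [[-1.0, -0.026, 0.002], [-0.026, 1.0, -0.001], [-0.002, -0.001, -1.0]]
force: [1.0, -3.9, -10.6]
grip_width: 0.0146
```

Emit:
jog_arm(grip=[1,1,1,1], xyz=[[0,0,-0.2],[0,0,-0.4],[0,0,-0.6],[0,0,-0.6]], turn=[[0,0,0],[0,0,0],[0,0,0],[0,0,0]])

```text
time_s: 37.75
tcp_pos: [0.5206, -0.1921, 0.1688]
ee_rot: [[-1.0, -0.026, 0.002], [-0.026, 1.0, -0.001], [-0.002, -0.001, -1.0]]
force: [2.5, -4.8, -13.0]
grip_width: 0.0146
```

```bash
python3 - <<'E'
from h import *
F=[]
for n in ('wrist','top','scene'):
    s=snap(n,'g_%s.png'%n); o=get_obs(); F.append(o['force'][2]); print(o['tcp_pos'][2],o['force'][2])
    hsv=cv2.cvtColor(s['pixels'],cv2.COLOR_RGB2HSV)
    print(n,'green px',np.argwhere(cv2.inRange(hsv,(40,90,40),(85,255,255))>0)[:8].tolist())
u,v=w2px(s,(.5207,-.192,.16)).astype(int); print(u,v)
a=cv2.resize(s['pixels'][v-40:v+40,u-40:u+40],(400,400),interpolation=cv2.INTER_CUBIC)
w=cv2.cvtColor(cv2.imread('pics/g_wrist.png'),cv2.COLOR_BGR2RGB)[180:330,240:390]
cv2.imwrite('pics/c12.png',np.hstack([a,cv2.resize(w,(400,400),interpolation=cv2.INTER_CUBIC)])[:,:,::-1])
E
```

```text
0.16871469249800058 -11.945140531530484
wrist green px []
0.16863216754182586 -13.403667437902373
top green px []
0.1686128796816207 -12.251455897209066
scene green px []
263 220
```

View pics/c12.png

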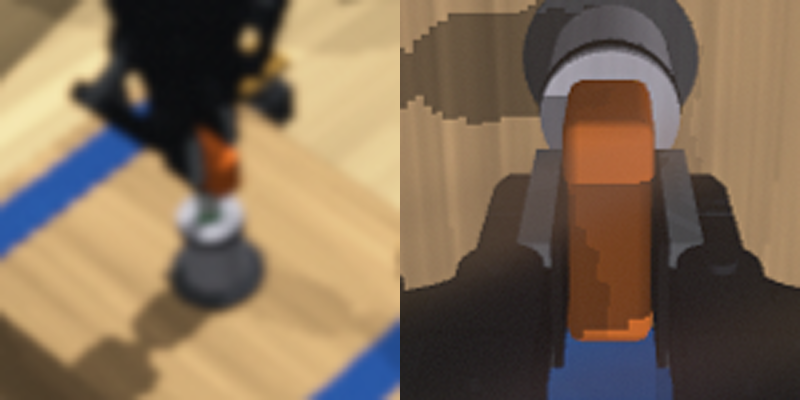

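Emit:
jog_arm(grip=[1,1,1,1,1], xyz=[[0,0,0],[0,0,0],[0,0,0],[0,0,0],[0,0,0]], turn=[[0,0,0],[0,0,0],[0,0,0],[0,0,0],[0,0,0]])

```text
time_s: 38.4
tcp_pos: [0.5206, -0.1921, 0.1685]
ee_rot: [[-1.0, -0.026, 0.002], [-0.026, 1.0, -0.001], [-0.002, -0.001, -1.0]]
force: [2.6, -4.4, -13.0]
grip_width: 0.0147
```

Emit:
jog_arm(grip=[1,1,1,1,1], xyz=[[0,0,0],[0,0,0],[0,0,0],[0,0,0],[0,0,0]], turn=[[0,0,0],[0,0,0],[0,0,0],[0,0,0],[0,0,0]])

```text
time_s: 38.9
tcp_pos: [0.5206, -0.1922, 0.1684]
ee_rot: [[-1.0, -0.026, 0.002], [-0.026, 1.0, -0.001], [-0.002, -0.001, -1.0]]
force: [2.9, -3.8, -12.8]
grip_width: 0.0146
```

Emit:
jog_arm(grip=[1,1,1,1,1], xyz=[[0,0,0],[0,0,0],[0,0,0],[0,0,0],[0,0,0]], turn=[[0,0,0],[0,0,0],[0,0,0],[0,0,0],[0,0,0]])

```text
time_s: 39.4
tcp_pos: [0.5206, -0.1922, 0.1684]
ee_rot: [[-1.0, -0.026, 0.001], [-0.026, 1.0, -0.001], [-0.001, -0.001, -1.0]]
force: [2.2, -5.0, -12.8]
grip_width: 0.0143
```

Emit:
jog_arm(grip=[1,1,1,1,1], xyz=[[0,0,0],[0,0,0],[0,0,0],[0,0,0],[0,0,0]], turn=[[0,0,0],[0,0,0],[0,0,0],[0,0,0],[0,0,0]])

```text
time_s: 39.9
tcp_pos: [0.5206, -0.1922, 0.1684]
ee_rot: [[-1.0, -0.026, 0.001], [-0.026, 1.0, -0.001], [-0.001, -0.001, -1.0]]
force: [3.0, -4.3, -13.5]
grip_width: 0.0144
```

Emit:
jog_arm(grip=[1,1,1,1,1], xyz=[[0,0,0.6],[0,0,1.2],[0,0,1.8],[0,0,2.4],[0,0,2.6]], turn=[[0,0,0],[0,0,0],[0,0,0],[0,0,0],[0,0,0]])

```text
time_s: 40.4
tcp_pos: [0.5207, -0.1919, 0.1419]
ee_rot: [[-1.0, -0.026, 0.001], [-0.026, 1.0, -0.0], [-0.001, -0.0, -1.0]]
force: [-0.3, 1.6, -1.6]
grip_width: 0.0146
```

Emit:
jog_arm(grip=[0.1,0.1,0.1,0.1,0.1], xyz=[[0,0,0],[0,0,0],[0,0,0],[0,0,-3],[0,0,-7]], turn=[[0,0,0],[0,0,0],[0,0,0],[0,0,0],[0,0,0]])

```text
time_s: 40.9
tcp_pos: [0.5199, -0.1916, 0.2115]
ee_rot: [[-1.0, -0.026, -0.001], [-0.026, 1.0, 0.001], [0.001, 0.001, -1.0]]
force: [0.6, 0.0, 1.5]
grip_width: 0.0384
```

Emit:
jog_arm(grip=[0.1,0.1,0.1,0.1,0.1], xyz=[[0,0,-5],[3,5,-6],[6,10,-6],[9,15,-6],[12,19,-6]], turn=[[0,0,0],[0,0,0],[0,0,0],[0,0,0],[0,0,0]])

```text
time_s: 41.4
tcp_pos: [0.409, -0.0241, 0.2721]
ee_rot: [[-1.0, -0.026, -0.0], [-0.026, 1.0, 0.001], [0.0, 0.001, -1.0]]
force: [0.4, 0.6, 0.7]
grip_width: 0.0385
```

```bash
python3 - <<'E'
from h import *
o=get_obs(); print(o['time_s'],o['tcp_pos'],o['force'].round(1))
t=snap('top','t13.png')['pixels']; s=snap('scene','s13.png')['pixels']
c=np.zeros((600,800,3),np.uint8); c[:300,:640]=cv2.resize(t[100:300,60:486],(640,300)); c[300:]=cv2.resize(s[130:290,180:600],(800,300),interpolation=cv2.INTER_CUBIC)
cv2.imwrite('pics/c13.png',c[:,:,::-1])
E
```

```text
41.4 [ 0.40901094 -0.02414465  0.27208212] [0.4 0.6 0.7]
```

View pics/c13.png

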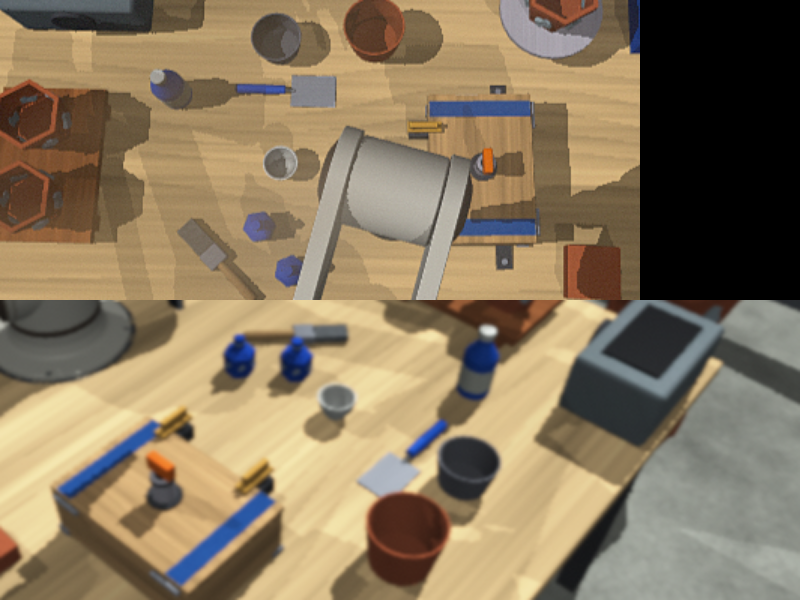

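```bash
python3 -c "
from h import *
print(hand_in())"
```

```text
the job is handed in; nothing more can be done
None
```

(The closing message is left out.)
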